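Start the bench reader under its push-latch cover

TASK

Start a reading on the small white bench reader: press its blue push-latch cover so that it pops open, push the green start key underneath right down and let it come back, then swing the cover shut and press it down again until it latches and stays flush when you let go. Use only touch and pushes with the fingers, grasp and lift nothing, and leave the beaker, petri dish, amber bottle and sample jar where they stand.

Things in the scene. Friction and masses are not known exactly. Their poses are not given: they have to be found in the camera images.
- reader: White bench reader, a box 150 mm deep (x), 130 wide (y), 60 high, fixed to the worktop. Origin: centre of its underside, z = 0; x points from its front (robot side) to its rear, y left seen from the robot, z up. A recess in its top (x -51 to +54, y -44 to +44 mm, floor at z = 26 mm) holds the start key, closed by the blue cover.
- cover (a joint): Hinge angle, rad, of the blue cover (100 mm long, 84 wide, 5 thick). 0 = shut and latched, flush with the housing's top; 1.5 = open stop, nearly upright; -0.073 = pressed in to the stop, free edge 7 mm down. Push-push latch: press the pad to the stop and let go, and a damped spring opens it to 1.5 in 1 to 2 s, following the finger: take that up and to the front, out of its way.
- cover_pad (a point): Centre of the black press pad (20 x 50 mm) on the cover's outer face, 74 mm from the hinge axis, 28 mm from the free edge (room for a finger beside the rigid rim); moves with the cover. Shut: (-22, 0, 60) mm in the reader's frame. Some 3 N here press it in, 5.4 mm to the stop. Pressed in 3 mm here it is released; to relatch, press 4 mm or more below flush (best to the stop), else it opens again.
- cover_hinge (a point): Middle of the cover's hinge axis, along the reader's y at the recess's rear, at (52, 0, 57.5) mm in the reader's frame. Open at 1.5, the free edge stands 7 mm to its front, 102 mm above it, outer face to the rear; a steel striker at the edge reaches to 112 mm above and 26 mm to the front. To shut, push the outer face from behind to the front and down round this axis: 1 to 2 N, more if fast.
- start_key (a joint): Travel of the green start key in m: 0 up, 0.006 fully down. Sprung: 4 N pushes it fully down and it comes back when released. It counts as pressed from 0.0045.
- start_key_top (a point): Centre of the top face of the round green start key, 20 mm in diameter, on a black base 36 mm across, at (-24, 0, 44) mm in the reader's frame when up, 16 mm below the housing's top; pressed straight down. Covered while the cover is shut.
- beaker: Bystander: small clear glass beaker, 50 mm across, 56 mm high, loose on the worktop left of the reader. Origin: centre of its underside.
- petri: Bystander: petri dish with lid, 63 mm across, 14 mm high, loose, right of the reader. Origin: centre of its underside.
- amber_bottle: Bystander: amber reagent bottle with black cap, 54 mm across, 131 mm high, loose, right of the reader beyond the petri dish. Origin: centre of its underside.
- jar: Bystander: clear sample jar with red screw lid, 62 mm across, 120 mm high, loose, far left of the reader. Origin: centre of its underside.

How it is judged:
On the way, in this order (a step that is already met when the one before it is completed fails the run):
1. the cover has popped open (hinge beyond 1.2 rad) while the key is up (value of joint cover above 1.2 rad and value of joint start_key below 0.0015 m), for 0.2 s.
2. the start key is pressed down by the fingers, 4.5 mm or more of its 6 mm (value of joint start_key above 0.0045 m and contact force between the fingers and start_key above 0.5 N), for 0.05 s.
3. the cover is pressed in below flush again (hinge below -0.03 rad) (value of joint cover below -0.03 rad), for 0.05 s.
At the end, for the whole second after the job is handed in: The cover is latched and at rest, flush with the housing (hinge within 0.025 rad of 0), the start key is up again (within 1.5 mm), and beaker, petri dish, amber bottle and sample jar are within 20 mm of where they stood (value of joint cover between -0.025 and 0.025 rad and velocity of joint cover between -0.05 and 0.05 rad/s and value of joint start_key below 0.0015 m and distance of each of beaker, petri, amber_bottle, jar from where it was at the start of the episode below 0.02 m); the robot touches nothing.
It fails at once if the small glass beaker is moved by more than 20 mm or lifted or knocked over (distance of beaker from where it was at the start of the episode above 0.02 m or angle between beaker's own z axis and vertical above 0.3 rad).
It fails at once if the petri dish is moved by more than 20 mm or lifted or knocked over (distance of petri from where it was at the start of the episode above 0.02 m or angle between petri's own z axis and vertical above 0.3 rad).
It fails at once if the amber bottle is moved by more than 20 mm or lifted or knocked over (distance of amber_bottle from where it was at the start of the episode above 0.02 m or angle between amber_bottle's own z axis and vertical above 0.3 rad).
It fails at once if the red-capped sample jar is moved by more than 20 mm or lifted or knocked over (distance of jar from where it was at the start of the episode above 0.02 m or angle between jar's own z axis and vertical above 0.3 rad).
It also fails if it takes over 56 s, if anything falls off the work surface, if the arm or the gripper's body presses on something with over 40 N, if the wrist force passes 120 N, or if a joint passes its speed limit or range.

ROBOT

A 6-joint arm with a two-finger parallel gripper is mounted at the origin on a cart in front of the work surface, level with it; the furniture and walls round the work are solid. World frame = base frame: x ahead of the robot, y to its left, z up, the work surface at z = 0. Lengths are in m, angles in rad, forces in N, time in s.
With the tool pointing down it reaches from about 0.25 to 0.725 m from the base axis. Payload 4 kg.
Tool frame: the origin (TCP) lies midway between the tips of the shut fingers; the grasp point (between the pads) lies bot.pinch_z behind it (bot.pinch_z is the distance from the TCP to the grasp point, in m); z points along the fingers, y is the line along which they close (so a half turn about z gives the same grasp; the last joint's range is limited). The gripper opens to 85 mm and grips with 20 to 120 N. Pads are 22 mm wide; open, the fingers measure 114 mm over their backs; the gripper's body (76 mm by 85 mm) begins 54 mm behind the grasp point. The pads swing forward as they close: fully open they stand 13 mm farther back than shut.
Start: joints at [-1.158, 0.241, 0.005, 1.335, 0, 1.571], TCP at [0.201, -0.458, 0.231] pointing down, gripper open.
Joint ranges: [-2.72, 2.72], [-1.05, 1.87], [-1.09, 1.28], [-1.99, 2.15], [-1.42, 1.44], [-3.14, 3.14]. Speed limits (rad/s): [2.79, 2.79, 3.14, 3.14, 3.14, 3.14].

INTERFACE

Orientations are given as a unit quaternion [x, y, z, w].
In Python, from workcell import bot gives the robot as it stands.
- The arm moves only by the shell command python3 jog.py 'ROWS'. ROWS is a JSON list of rows, 1 to 10 of them, each of 7 numbers: a rotation vector rx, ry, rz in shares of 2 rad (1.0 is 2 rad), then dx, dy, dz in normalised numbers (1 is 0.8 m), then the finger opening in m; each row is the pose to reach, as a shift and turn from the pose commanded when the command began, along the tool's axes at that moment; what a row does not reach only later rows make up. A row lasts 1/8 s, in which the tool goes at most 0.0625 m and 0.188 rad, less where a joint would pass 70% of its speed; a pose out of reach is approached as far as the arm can. The fingers move at their own pace and stop on an object; the grip force is fixed at half the most. Time passes only in rows, so rows that do not move let the fingers close. It prints the time, the measured TCP pose, the force, the opening and the grip force at its end. A shift or turn number past 1, either way, is cut back to 1. Input that does not fit is refused with a message, and nothing moves.
- bot.get_obs(): the state, without advancing time (a new reading comes with each control period).
- bot.camera(name): name is "scene" or "top" or "wrist"; returns the picture (480x640x3 uint8, red, green, blue); there is no depth.
- bot.calibration(name): a dict with "mtx" (3x3 intrinsics, pixels), "R" (3x3) and "t" (3): a world point X has camera coordinates R X + t. Camera axes: x right, y down, z forward; pixel columns grow to the right and rows downward; lengths in m; the calibration is good to about 2 mm. A picture is of the moment at which its call begins: read the wrist's pose just before it. calibration takes no time and is no camera call; for the wrist camera it gives the pose at the moment of the call.
- bot.job_done(): hands the job in; it is judged then, once.
The state is a dict: "clock": time; "joint_pos": joint angles; "joint_vel": joint speeds; "tau": joint torques, N m; "eef_pos": TCP position; "tool_rot": TCP orientation; "ft_force": force on the tool from outside, world axes, zero at the start; "ft_torque": the same for the moment, N m; "grip_width": finger opening in m; "grasp_force": force on a finger pad.
Only numpy, scipy, OpenCV 4.12 (cv2) and the standard library are available. Lean on these libraries where they do the work, as an engineer would, in place of code of your own. Each camera call takes 0.05 s, during which the arm holds its last target. There are 200 camera calls.

## Working session

There is one attempt and no reset: what is moved stays moved. The work goes in short steps, Python scripts to look and compute and a shell command to move; the robot and the scene stay as the last step left them, time stands still between calls to the robot, and variables do not carry over. Pictures are saved under pics/ and viewed, at most 10 in all, crops included, and the job is handed in when it is done.

```bash
ls; mkdir -p pics
python3 - <<'E'
from workcell import bot
import cv2
o=bot.get_obs();print(o['clock'],o['eef_pos'],o['tool_rot'],o['grip_width'],bot.pinch_z)
for n in("scene","top"):
    c=bot.calibration(n);print(n,c['mtx'].tolist(),c['R'].tolist(),c['t'].tolist()) if hasattr(c['mtx'],'tolist') else print(c)
    cv2.imwrite(f"pics/{n}0.png",bot.camera(n)[:,:,::-1])
E
```

```text
jog.py
pics
workcell.py
0.0 [ 0.20035725 -0.45740447  0.2304185 ] [ 9.78769693e-01  2.04960452e-01 -2.09897121e-04 -1.02840452e-03] 0.08543188943420016 0.0187
scene [[439.4224889400835, 0.0, 322.11872852460607], [0.0, 439.4224889400835, 236.85825862464378], [0.0, 0.0, 1.0]] [[-0.7054774545309035, -0.7086602895067564, 0.01010718678946294], [-0.2858801188681516, 0.27148895964867664, -0.9190028848838346], [0.6485168608328769, -0.6512252596951986, -0.3941212279875218]] [0.42946046201300736, 0.18087021969540024, 0.9538506253527329]
top [[477.396277351873, 0.0, 321.5699153628804], [0.0, 477.396277351873, 246.1745348301873], [0.0, 0.0, 1.0]] [[-0.012103143428191371, -0.9999251871867793, 0.0017702962015954658], [-0.9805189638268768, 0.011521092796432096, -0.1960862718209622], [0.19605120630851752, -0.004109069269403502, -0.9805850498833409]] [0.125778393472833, 0.5159702337181531, 1.1830690151133916]
```

View pics/top0.png

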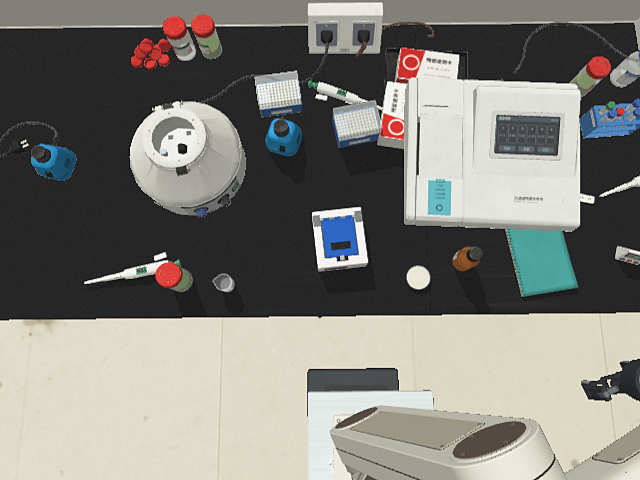

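View pics/scene0.png

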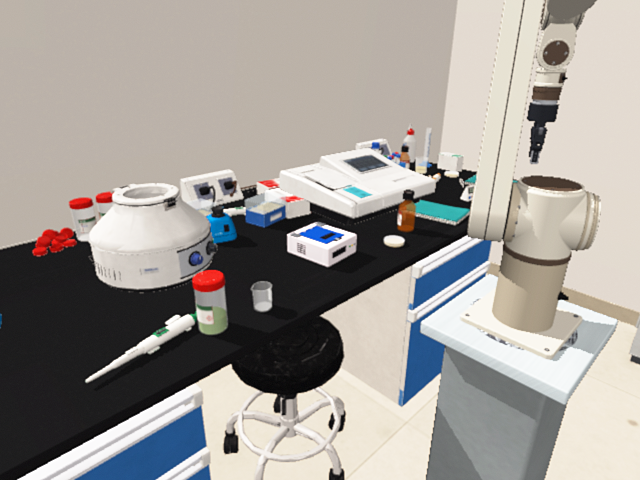

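The top view shows the reader at about (340,240), with its blue cover, and the black pad at about (343,246). The beaker is at (224,283), the dish at (418,278), the bottle at (466,259) and the jar at (173,277). In the scene view the reader is at (322,243). Next I measure the cover and pad.

```bash
cat > h.py <<'E'
from workcell import bot
import cv2, numpy as np
from scipy.spatial.transform import Rotation as Ro
def ray(c,uv):
    u=cv2.undistortPoints(np.float64([[uv]]),c['mtx'],None)[0,0]
    R=np.array(c['R']);t=np.array(c['t'])
    return -R.T@t, R.T@np.r_[u,1]
def plane(c,uv,z):
    o,d=ray(c,uv);return o+d*(z-o[2])/d[2]
def tri(cs,uvs):
    A=0;b=0
    for c,uv in zip(cs,uvs):
        o,d=ray(c,uv);d=d/np.linalg.norm(d);P=np.eye(3)-np.outer(d,d);A=A+P;b=b+P@o
    return np.linalg.solve(A,b)
def blue(im,box):
    x0,y0,x1,y1=box;h=cv2.cvtColor(im,cv2.COLOR_BGR2HSV)
    m=cv2.inRange(h,(105,150,80),(125,255,255));k=np.zeros_like(m);k[y0:y1,x0:x1]=m[y0:y1,x0:x1];return k
def state():
    o=bot.get_obs();print(round(o['clock'],2),o['eef_pos'].round(4),Ro.from_quat(o['tool_rot']).as_matrix().round(3).tolist(),o['ft_force'].round(2),o['joint_pos'].round(2))
def rel(p): # world point -> shift in tool axes from measured pose
    o=bot.get_obs();return Ro.from_quat(o['tool_rot']).inv().apply(np.array(p)-o['eef_pos']).round(4)
E
python3 - <<'E'
from h import *
ct,cs=bot.calibration('top'),bot.calibration('scene')
B={'top':(310,205,372,272),'scene':(285,218,360,265)}
res={}
for n,c in(('top',ct),('scene',cs)):
    im=cv2.imread(f'pics/{n}0.png');m=blue(im,B[n]);ys,xs=np.nonzero(m)
    hull=cv2.convexHull(np.c_[xs,ys].astype(np.int32))
    hm=np.zeros_like(m);cv2.fillConvexPoly(hm,hull,255)
    pad=cv2.morphologyEx(cv2.bitwise_and(hm,255-m),cv2.MORPH_OPEN,np.ones((3,3)))
    k,l,st,ce=cv2.connectedComponentsWithStats(pad)
    quad=cv2.approxPolyN(hull,4)[0].reshape(-1,2) if hasattr(cv2,'approxPolyN') else None
    print(n,len(xs),st[1:].tolist(),ce[1:].round(1).tolist(),quad.tolist(),cv2.minAreaRect(np.c_[xs,ys].astype(np.int32)))
    for q in quad: print('  corner',plane(c,q,.06).round(4))
    for q in ce[1:]: print('  pad',plane(c,q,.06).round(4))
im=cv2.imread('pics/top0.png')[190:290,290:390];im2=cv2.imread('pics/scene0.png')[200:290,270:370]
cv2.imwrite('pics/z.png',np.hstack([cv2.resize(im,(400,400),interpolation=2),cv2.resize(im2,(400,400),interpolation=2)]))
E
```

```text
top 1096 [[329, 217, 5, 3, 15], [340, 216, 4, 3, 12], [331, 241, 20, 9, 135]] [[331.0, 218.0], [341.5, 217.0], [340.2, 245.1]] [[325, 258], [321, 218], [353, 215], [358, 254]] ((339.1877136230469, 236.0955810546875), (39.492340087890625, 32.36502456665039), 83.2901611328125)
  corner [0.4847 0.1113 0.06  ]
  corner [0.5902 0.1202 0.06  ]
  corner [0.5973 0.0369 0.06  ]
  corner [0.4941 0.0267 0.06  ]
  pad [0.5899 0.0943 0.06  ]
  pad [0.5923 0.067  0.06  ]
  pad [0.518  0.0717 0.06  ]
scene 360 [[330, 233, 3, 3, 9]] [[331.0, 234.0]] [[326, 243], [298, 234], [316, 226], [344, 235]] ((320.9014892578125, 234.30958557128906), (40.6292839050293, 13.470904350280762), 17.650123596191406)
  corner [0.4857 0.1088 0.06  ]
  corner [0.5832 0.1215 0.06  ]
  corner [0.5918 0.043  0.06  ]
  corner [0.4896 0.0333 0.06  ]
  pad [0.5196 0.0545 0.06  ]
```

View pics/z.png

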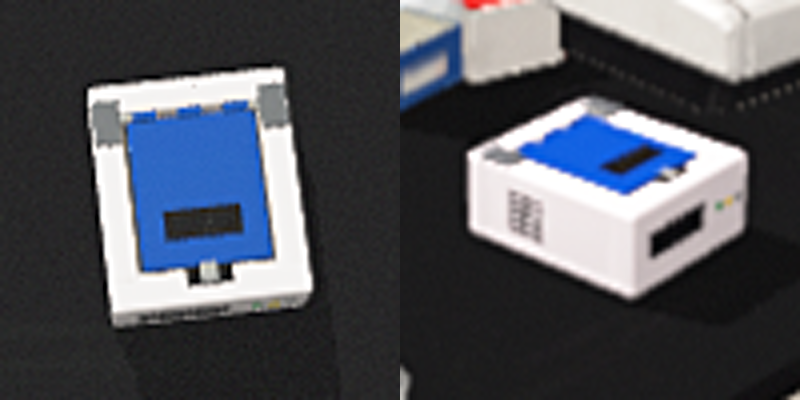

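The zoomed crop shows the cover shut, the pad (top view 340,245) near its front, and the hinge at the rear. Both views agree at z=60 mm: reader yaw is about 0.09 and the pad is at about (0.518, 0.072). I now work out the approach shift.

Run:
```python
from h import *
print(rel([.49,.069,.2]));state()
c=bot.calibration('top')
for n,u,z in(('analyzer corner',(404,225),.08),('beaker',(224,290),0),('bottle',(460,270),0),('jar',(180,290),0),('bluebottle',(283,155),0)):print(n,plane(c,u,z).round(3))
```

```text
[ 0.4765 -0.366   0.0312]
0.1 [ 0.2004 -0.4575  0.2305] [[0.916, 0.401, -0.001], [0.401, -0.916, 0.002], [0.0, -0.002, -1.0]] [ 0.08 -0.64 -0.93] [-1.16  0.24  0.    1.34  0.    1.57]
analyzer corner [ 0.564 -0.091  0.08 ]
beaker [0.412 0.379 0.   ]
bottle [ 0.458 -0.249  0.   ]
jar [0.414 0.495 0.   ]
bluebottle [0.789 0.224 0.   ]
```

The rows are not in the units I measure in: shifts go in shares of 0.8 m and turns go in shares of 2 rad. I convert before sending: 0.477 m / 0.8 = 0.5963, 0.45 m / 0.8 = 0.5625, 0.32 rad / 2 = 0.16.

```bash
python3 jog.py '[[0, 0, 0.025, 0.0625, -0.0475, 0, 0], [0, 0, 0.05, 0.125, -0.0963, 0, 0], [0, 0, 0.075, 0.1875, -0.1438, 0, 0], [0, 0, 0.1, 0.25, -0.1925, 0, 0], [0, 0, 0.125, 0.3125, -0.2375, 0, 0], [0, 0, 0.15, 0.375, -0.2875, 0.0125, 0], [0, 0, 0.16, 0.4375, -0.3375, 0.0125, 0], [0, 0, 0.16, 0.5, -0.3838, 0.025, 0], [0, 0, 0.16, 0.5625, -0.4313, 0.0375, 0], [0, 0, 0.16, 0.5963, -0.4575, 0.0388, 0]]' && python3 jog.py '[[0, 0, 0, 0, 0, 0, 0], [0, 0, 0, 0, 0, 0, 0]]'
python3 - <<'E'
from h import *
state()
c=bot.calibration('wrist');im=bot.camera('wrist')[:,:,::-1];cv2.imwrite('pics/w1.png',im)
import pickle;pickle.dump(c,open('w1.pkl','wb'))
E
```

```text
clock: 1.35
eef_pos: [0.4921, 0.0597, 0.199]
tool_rot: [0.998, 0.057, -0.001, -0.005]
ft_force: [-0.0, -0.7, 0.2]
grip_width: -0.0004
grasp_force: 0.0
clock: 1.6
eef_pos: [0.4912, 0.0562, 0.1998]
tool_rot: [0.998, 0.055, -0.001, -0.005]
ft_force: [0.0, 0.4, 0.1]
grip_width: -0.0002
grasp_force: 0.0
1.6 [0.4912 0.0562 0.1998] [[0.994, 0.109, -0.003], [0.109, -0.994, 0.009], [-0.002, -0.009, -1.0]] [0.04 0.42 0.14] [ 0.11  0.25 -0.07  1.26  0.01  3.14]
```

View pics/w1.png

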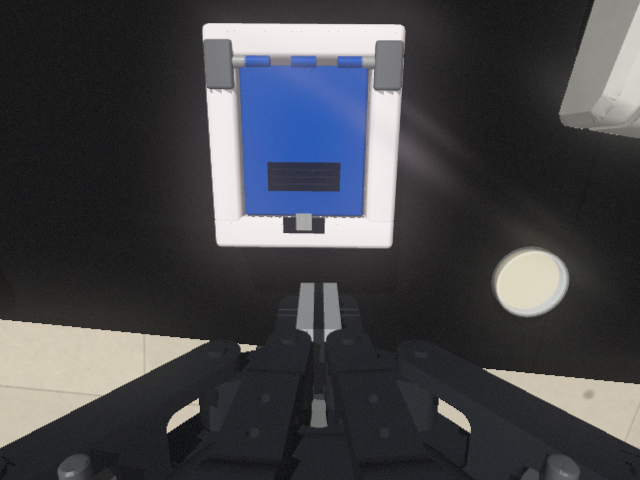

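The wrist view shows the cover, with the pad at about (304,177), the hinge at row 62, and the dish at (530,282). Joint 6 is at its limit, which kept y short. I'll refine the reader pose with this view.

Run:
```python
from h import *
import pickle
c=pickle.load(open('w1.pkl','rb'));print('cam',ray(c,(320,240))[0].round(4))
im=cv2.imread('pics/w1.png');h=cv2.cvtColor(im,cv2.COLOR_BGR2HSV)
m=blue(im,(235,67,380,225));ys,xs=np.nonzero(m);hull=cv2.convexHull(np.c_[xs,ys].astype(np.int32))
hm=np.zeros_like(m);cv2.fillConvexPoly(hm,hull,255);k,l,st,ce=cv2.connectedComponentsWithStats(cv2.bitwise_and(hm,255-m))
i=1+st[1:,4].argmax();print(ce[i],st[i]);P=plane(c,ce[i],.06)
g=cv2.cvtColor(im,cv2.COLOR_BGR2GRAY)
w=cv2.inRange(g,150,255);w[255:]=0;w[:,420:]=0;w[:,:190]=0
ct=max(cv2.findContours(w,0,2)[0],key=cv2.contourArea);q=cv2.approxPolyN(cv2.convexHull(ct),4)[0].reshape(-1,2)
Q=[plane(c,x,.06).round(4) for x in q];print(q.tolist(),Q,'centre',np.mean(Q,0))
print('pad z60',P.round(4))
cs=[bot.calibration('top'),c];print('tri pad',tri(cs,[(340.2,245.1),ce[i]]).round(4))
print('hinge',plane(c,(304,62),.0575).round(4))
```

```text
cam [0.5623 0.0618 0.342 ]
[303.39272031 176.25574713] [ 267  162   74   30 2088]
[[392, 247], [216, 246], [206, 88], [403, 66]] [array([0.4733, 0.0011, 0.06  ]), array([0.4598, 0.1285, 0.06  ]), array([0.5682, 0.1391, 0.06  ]), array([0.5952, 0.0135, 0.06  ])] centre [0.524125 0.07055  0.06    ]
pad z60 [0.5175 0.0701 0.06  ]
tri pad [0.5177 0.071  0.06  ]
hinge [0.591  0.0771 0.0575]
```

Converted, -0.18 rad / 2 = -0.09.

```bash
python3 jog.py '[[0, 0, -0.09, 0, 0, 0, 0], [0, 0, -0.18, 0, 0, 0, 0], [0, 0, -0.27, 0, 0, 0, 0], [0, 0, -0.36, 0, 0, 0, 0], [0, 0, -0.45, 0, 0, 0, 0], [0, 0, -0.54, 0, 0, 0, 0], [0, 0, -0.63, 0, 0, 0, 0], [0, 0, -0.72, 0, 0, 0, 0], [0, 0, -0.78, 0, 0, 0, 0], [0, 0, -0.78, 0, 0, 0, 0]]' >/dev/null;  python3 jog.py '[[0, 0, -0.09, 0, 0, 0, 0], [0, 0, -0.18, 0, 0, 0, 0], [0, 0, -0.27, 0, 0, 0, 0], [0, 0, -0.36, 0, 0, 0, 0], [0, 0, -0.45, 0, 0, 0, 0], [0, 0, -0.54, 0, 0, 0, 0], [0, 0, -0.63, 0, 0, 0, 0], [0, 0, -0.72, 0, 0, 0, 0], [0, 0, -0.78, 0, 0, 0, 0], [0, 0, -0.78, 0, 0, 0, 0]]'
python3 - <<'E'
from h import *
state();print(rel([.5177,.0708,.075]),rel([.5177,.0708,.06]))
E
```

```text
clock: 4.15
eef_pos: [0.4917, 0.056, 0.2005]
tool_rot: [-0.042, 0.999, 0.005, -0.0]
ft_force: [-0.2, -1.4, 0.1]
grip_width: 0.0001
grasp_force: 0.0
4.15 [0.4917 0.056  0.2005] [[-0.996, -0.084, -0.001], [-0.084, 0.996, 0.01], [0.0, 0.01, -1.0]] [-0.24 -1.37  0.08] [ 0.11  0.25 -0.07  1.26  0.01  0.02]
[-0.0271  0.0114  0.1257] [-0.0271  0.0112  0.1407]
```

Converted, 0.13 m / 0.8 = 0.1625, 0.11 m / 0.8 = 0.1375.

```bash
python3 jog.py '[[0, 0, 0, -0.0338, 0.0144, 0.05, 0], [0, 0, 0, -0.0338, 0.0144, 0.1, 0], [0, 0, 0, -0.0338, 0.0144, 0.1375, 0], [0, 0, 0, -0.0338, 0.0144, 0.1625, 0], [0, 0, 0, -0.0338, 0.0144, 0.1625, 0], [0, 0, 0, -0.0338, 0.0144, 0.1625, 0]]'
python3 - <<'E'
from h import *
state();print(rel([.5177,.0708,.06]))
E
```

```text
clock: 4.9
eef_pos: [0.5184, 0.0716, 0.0714]
tool_rot: [-0.043, 0.999, 0.005, 0.0]
ft_force: [0.2, -0.4, -0.2]
grip_width: 0.0001
grasp_force: 0.0
4.9 [0.5184 0.0716 0.0714] [[-0.996, -0.086, 0.0], [-0.086, 0.996, 0.01], [-0.001, 0.01, -1.0]] [ 0.24 -0.36 -0.23] [ 0.13  0.41 -0.2   0.96  0.01  0.05]
[ 0.0008 -0.0008  0.0114]
```

Converted, 0.016 m / 0.8 = 0.02, 0.014 m / 0.8 = 0.0175.

```bash
python3 jog.py '[[0, 0, 0, 0, 0, 0.0063, 0], [0, 0, 0, 0, 0, 0.0113, 0], [0, 0, 0, 0, 0, 0.015, 0], [0, 0, 0, 0, 0, 0.0175, 0], [0, 0, 0, 0, 0, 0.02, 0], [0, 0, 0, 0, 0, 0.02, 0]]'
```

```text
clock: 5.65
eef_pos: [0.518, 0.0718, 0.0551]
tool_rot: [-0.044, 0.999, 0.005, 0.0]
ft_force: [-1.4, -0.2, 6.0]
grip_width: 0.0
grasp_force: 3.0
```

Converted, 0.002 m / 0.8 = 0.0025, 0.0015 m / 0.8 = 0.0019.

```bash
python3 jog.py '[[0, 0, 0, 0, 0, 0.0019, 0], [0, 0, 0, 0, 0, 0.0025, 0]]'; python3 jog.py '[[0, 0, 0, 0.0125, 0, -0.025, 0], [0, 0, 0, 0.0625, 0, -0.075, 0], [0, 0, 0, 0.125, 0, -0.1125, 0], [0, 0, 0, 0.125, 0, -0.1375, 0], [0, 0, 0, 0.125, 0, -0.1375, 0], [0, 0, 0, 0.125, 0, -0.1375, 0], [0, 0, 0, 0.125, 0, -0.1375, 0], [0, 0, 0, 0.125, 0, -0.1375, 0], [0, 0, 0, 0.125, 0, -0.1375, 0], [0, 0, 0, 0.125, 0, -0.1375, 0]]';python3 jog.py '[[0, 0, 0, 0, 0, 0, 0], [0, 0, 0, 0, 0, 0, 0], [0, 0, 0, 0, 0, 0, 0], [0, 0, 0, 0, 0, 0, 0], [0, 0, 0, 0, 0, 0, 0], [0, 0, 0, 0, 0, 0, 0], [0, 0, 0, 0, 0, 0, 0], [0, 0, 0, 0, 0, 0, 0]]'
python3 - <<'E'
from h import *
a=bot.camera('scene')[190:290,260:380,::-1];b=bot.camera('top')[170:290,270:400,::-1]
cv2.imwrite('pics/o1.png',np.hstack([cv2.resize(a,(400,400)),cv2.resize(b,(400,400))]))
E
```

```text
clock: 5.9
eef_pos: [0.5181, 0.0719, 0.0547]
tool_rot: [-0.044, 0.999, 0.005, 0.001]
ft_force: [-6.4, -1.8, 19.7]
grip_width: 0.0002
grasp_force: 9.9
clock: 7.15
eef_pos: [0.4182, 0.062, 0.1622]
tool_rot: [-0.044, 0.999, 0.005, -0.001]
ft_force: [0.6, -0.5, -1.1]
grip_width: -0.0003
grasp_force: 0.0
clock: 8.15
eef_pos: [0.4182, 0.062, 0.1624]
tool_rot: [-0.044, 0.999, 0.005, -0.0]
ft_force: [0.1, 0.7, 0.1]
grip_width: -0.0
grasp_force: 0.0
```

View pics/o1.png

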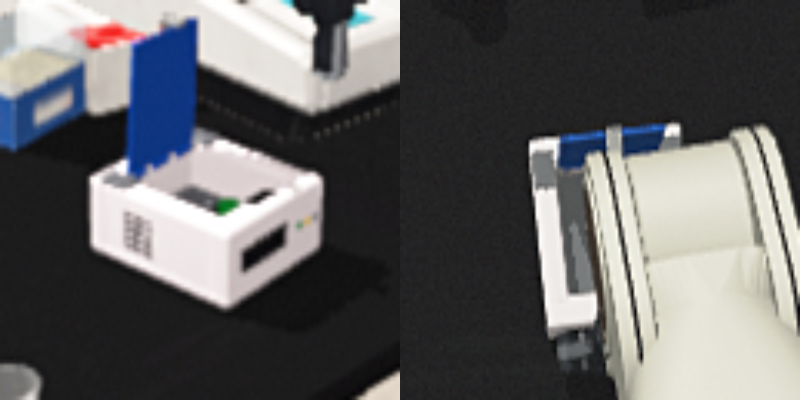

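The cover is open: the blue plate stands upright in both crops, and the green key shows at about (228,205) in the left one. Now tilt the tool back and go above the key.

Converted, 0.105 m / 0.8 = 0.1313, -0.104 m / 0.8 = -0.13, -0.25 rad / 2 = -0.125.

```bash
python3 jog.py '[[0, -0.06, 0, -0.025, 0, 0.025, 0], [0, -0.125, 0, -0.0625, 0, 0.05, 0], [0, -0.125, 0, -0.1, 0, 0.075, 0], [0, -0.125, 0, -0.13, 0, 0.1063, 0], [0, -0.125, 0, -0.13, 0, 0.1313, 0], [0, -0.125, 0, -0.13, 0, 0.1313, 0], [0, -0.125, 0, -0.13, 0, 0.1313, 0]]'
python3 - <<'E'
from h import *
state();print(rel([.522,.0712,.0462]),rel([.522,.0712,.0400]))
E
```

```text
clock: 9.12
eef_pos: [0.5219, 0.0722, 0.058]
tool_rot: [-0.043, 0.991, 0.01, 0.124]
ft_force: [-0.3, -0.5, 0.9]
grip_width: -0.0001
grasp_force: 0.0
9.12 [0.5219 0.0722 0.058 ] [[-0.965, -0.088, 0.246], [-0.083, 0.996, 0.031], [-0.248, 0.01, -0.969]] [-0.32 -0.45  0.88] [ 0.14  0.28 -0.48  0.56 -0.    0.05]
[ 0.003  -0.0011  0.0114] [ 0.0045 -0.0012  0.0174]
```

Converted, 0.017 m / 0.8 = 0.0213, 0.0043 m / 0.8 = 0.0054.

```bash
python3 jog.py '[[0, 0, 0, 0.0019, -0.0013, 0.0075, 0], [0, 0, 0, 0.0038, -0.0013, 0.0138, 0], [0, 0, 0, 0.0044, -0.0013, 0.0175, 0], [0, 0, 0, 0.005, -0.0013, 0.02, 0], [0, 0, 0, 0.0054, -0.0013, 0.0213, 0], [0, 0, 0, 0.0054, -0.0013, 0.0213, 0]]'
python3 - <<'E'
from h import *
state()
E
```

```text
clock: 9.88
eef_pos: [0.5229, 0.0713, 0.0431]
tool_rot: [-0.043, 0.991, 0.01, 0.126]
ft_force: [-9.7, -2.3, 24.5]
grip_width: 0.0002
grasp_force: 12.4
9.88 [0.5229 0.0713 0.0431] [[-0.964, -0.088, 0.249], [-0.083, 0.996, 0.031], [-0.251, 0.01, -0.968]] [-9.7  -2.26 24.49] [ 0.14  0.31 -0.5   0.51 -0.    0.05]
```

Converted, -0.0024 m / 0.8 = -0.003, -0.0006 m / 0.8 = -0.0008.

```bash
for i in 1; do python3 jog.py '[[0, 0, 0, -0.0008, 0, -0.003, 0], [0, 0, 0, -0.0008, 0, -0.003, 0]]'; python3 jog.py '[[0, 0, 0, -0.0005, 0, -0.0018, 0], [0, 0, 0, -0.0005, 0, -0.0018, 0]]';python3 jog.py '[[0, 0, 0, -0.0005, 0, -0.0018, 0], [0, 0, 0, -0.0005, 0, -0.0018, 0]]';python3 jog.py '[[0, 0, 0, -0.0005, 0, -0.0018, 0], [0, 0, 0, -0.0005, 0, -0.0018, 0]]';python3 jog.py '[[0, 0, 0, -0.0005, 0, -0.0018, 0], [0, 0, 0, -0.0005, 0, -0.0018, 0]]';done | egrep 'eef|ft_f'
```

```text
eef_pos: [0.5227, 0.0713, 0.0436]
ft_force: [-2.4, -0.6, 9.0]
eef_pos: [0.5226, 0.0713, 0.0443]
ft_force: [0.9, -0.2, 3.9]
eef_pos: [0.5225, 0.0713, 0.0455]
ft_force: [0.9, -0.6, 2.6]
eef_pos: [0.522, 0.0714, 0.0467]
ft_force: [2.2, -0.4, 2.1]
eef_pos: [0.5217, 0.0714, 0.048]
ft_force: [1.0, -0.3, 1.8]
```

Spring force was about 4 N at the bottom, with a hard stop below it, over roughly 6 mm of travel, so the key went fully down. Now I retreat and go over and behind the cover.

Converted, -0.19 m / 0.8 = -0.2375, -0.08 m / 0.8 = -0.1, 0.25 rad / 2 = 0.125.

```bash
python3 jog.py '[[0, 0, 0, 0, 0, -0.0375, 0], [0, 0, 0, 0.0125, 0, -0.1, 0], [0, 0, 0, 0.025, 0, -0.1625, 0], [0, 0, 0, 0.025, 0, -0.2125, 0], [0, 0.05, 0, 0.025, 0, -0.2375, 0], [0, 0.125, 0, 0.025, 0, -0.2375, 0], [0, 0.125, 0, 0.025, 0, -0.2375, 0], [0, 0.125, 0, 0.025, 0, -0.2375, 0]]'
python3 - <<'E'
from h import *
state();print(rel([.625,.0803,.22]),rel([.625,.0803,.1427]))
E
```

```text
clock: 12.12
eef_pos: [0.4548, 0.0636, 0.226]
tool_rot: [-0.044, 0.999, 0.005, -0.001]
ft_force: [-0.7, -0.1, -0.0]
grip_width: -0.0003
grasp_force: 0.0
12.12 [0.4548 0.0636 0.226 ] [[-0.996, -0.088, -0.003], [-0.088, 0.996, 0.009], [0.002, 0.01, -1.0]] [-0.66 -0.12 -0.04] [ 0.13  0.16 -0.11  1.3   0.01  0.04]
[-0.1711  0.0016  0.0056] [-0.1713  0.0009  0.0829]
```

Converted, -0.176 m / 0.8 = -0.22, 0.083 m / 0.8 = 0.1038.

```bash
python3 jog.py '[[0, 0, 0, -0.05, 0.0013, 0, 0], [0, 0, 0, -0.1, 0.0013, 0, 0], [0, 0, 0, -0.15, 0.0013, 0, 0], [0, 0, 0, -0.2, 0.0013, 0, 0], [0, 0, 0, -0.22, 0.0013, 0, 0], [0, 0, 0, -0.22, 0.0013, 0.0063, 0], [0, 0, 0, -0.22, 0.0013, 0.0375, 0], [0, 0, 0, -0.22, 0.0013, 0.075, 0], [0, 0, 0, -0.22, 0.0013, 0.1038, 0], [0, 0, 0, -0.22, 0.0013, 0.1038, 0]]'
python3 - <<'E'
from h import *
state()
for p in [(.605,.1427),(.5985,.1427),(.5735,.1376),(.551,.1257),(.533,.1076),(.5215,.085),(.5176,.0685),(.517,.0605),(.517,.0545)]:print(rel([p[0],.0772+(p[0]-.591)*.088,p[1]]))
b=bot.camera('scene')[120:270,240:400,::-1]
cv2.imwrite('pics/o2.png',cv2.resize(b,(640,600)))
E
```

```text
clock: 13.38
eef_pos: [0.6277, 0.0807, 0.1424]
tool_rot: [-0.044, 0.999, 0.005, -0.003]
ft_force: [-0.1, 0.7, -0.2]
grip_width: -0.0004
grasp_force: 0.0
13.38 [0.6277 0.0807 0.1424] [[-0.996, -0.088, -0.007], [-0.088, 0.996, 0.009], [0.006, 0.01, -1.0]] [-0.15  0.65 -0.22] [0.12 0.56 0.24 1.26 0.01 0.04]
[ 0.0229 -0.0003 -0.0002]
[ 0.0294 -0.0003 -0.0001]
[ 0.0545 -0.0003  0.0051]
[ 0.077  -0.0004  0.0172]
[ 0.0949 -0.0006  0.0354]
[ 0.1064 -0.0008  0.058 ]
[ 0.1102 -0.0009  0.0745]
[ 0.1107 -0.001   0.0825]
[ 0.1107 -0.0011  0.0885]
```

View pics/o2.png

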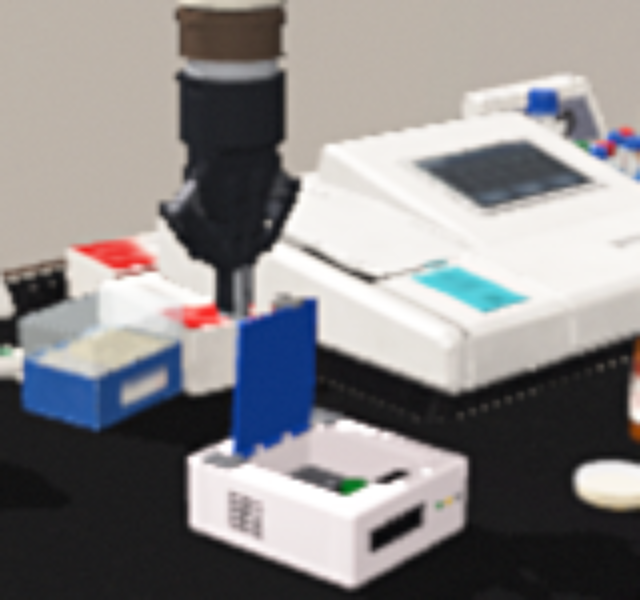

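The finger is behind the open cover, with its tip hidden by the cover's top edge at about (240,315). Now I swing it shut along the arc.

Converted, 0.077 m / 0.8 = 0.0963, 0.07 m / 0.8 = 0.0875.

```bash
python3 jog.py '[[0, 0, 0, 0.015, 0, 0, 0], [0, 0, 0, 0.0288, 0, 0, 0], [0, 0, 0, 0.0375, 0, 0, 0], [0, 0, 0, 0.0475, 0, 0.0019, 0], [0, 0, 0, 0.0575, 0, 0.0038, 0], [0, 0, 0, 0.0681, 0, 0.0063, 0], [0, 0, 0, 0.0775, 0, 0.0106, 0], [0, 0, 0, 0.0875, 0, 0.0156, 0], [0, 0, 0, 0.0963, 0, 0.0213, 0], [0, 0, 0, 0.0963, 0, 0.0213, 0]]'
python3 - <<'E'
from h import *
state()
for p in [(.533,.1076),(.5215,.085),(.5176,.0685),(.517,.0605),(.517,.0545)]:print(rel([p[0],.0772+(p[0]-.591)*.088,p[1]]))
E
```

```text
clock: 14.68
eef_pos: [0.5533, 0.0742, 0.1266]
tool_rot: [-0.044, 0.999, 0.005, -0.001]
ft_force: [-0.1, -0.9, 0.3]
grip_width: -0.0001
grasp_force: 0.3
14.68 [0.5533 0.0742 0.1266] [[-0.996, -0.088, -0.003], [-0.088, 0.996, 0.009], [0.002, 0.01, -1.0]] [-0.14 -0.86  0.26] [ 0.13  0.42 -0.02  1.13  0.01  0.04]
[ 0.0204 -0.0005  0.019 ]
[ 0.0319 -0.0007  0.0417]
[ 0.0357 -0.0009  0.0582]
[ 0.0363 -0.001   0.0662]
[ 0.0363 -0.001   0.0722]
```

Converted, 0.066 m / 0.8 = 0.0825, 0.064 m / 0.8 = 0.08.

```bash
python3 jog.py '[[0, 0, 0, 0.0088, 0, 0.0075, 0], [0, 0, 0, 0.0175, 0, 0.0156, 0], [0, 0, 0, 0.0255, 0, 0.0238, 0], [0, 0, 0, 0.0313, 0, 0.0325, 0], [0, 0, 0, 0.0363, 0, 0.0425, 0], [0, 0, 0, 0.04, 0, 0.0525, 0], [0, 0, 0, 0.0425, 0, 0.0625, 0], [0, 0, 0, 0.0446, 0, 0.0725, 0], [0, 0, 0, 0.0453, 0, 0.08, 0], [0, 0, 0, 0.0453, 0, 0.0825, 0]]'; python3 jog.py '[[0, 0, 0, 0, 0, 0.0038, 0], [0, 0, 0, 0, 0, 0.0063, 0], [0, 0, 0, 0, 0, 0.0088, 0], [0, 0, 0, 0, 0, 0.01, 0], [0, 0, 0, 0, 0, 0.01, 0]]'
```

```text
clock: 15.92
eef_pos: [0.5179, 0.0718, 0.0607]
tool_rot: [-0.044, 0.999, 0.005, -0.001]
ft_force: [-0.5, -1.1, 2.2]
grip_width: -0.0002
grasp_force: 1.2
clock: 16.55
eef_pos: [0.5183, 0.072, 0.0549]
tool_rot: [-0.044, 0.999, 0.005, 0.0]
ft_force: [-6.0, -0.9, 12.6]
grip_width: -0.0003
grasp_force: 6.6
```

Converted, 0.001 m / 0.8 = 0.0013.

```bash
python3 jog.py '[[0, 0, 0, 0, 0, 0.0013, 0], [0, 0, 0, 0, 0, 0.0013, 0], [0, 0, 0, 0, 0, 0.0013, 0]]';python3 jog.py '[[0, 0, 0, 0, 0, -0.005, 0], [0, 0, 0, 0, 0, -0.0113, 0], [0, 0, 0, 0.0125, 0, -0.0375, 0], [0, 0, 0, 0.0625, 0, -0.0875, 0], [0, 0, 0, 0.125, 0, -0.1375, 0], [0, 0, 0, 0.125, 0, -0.1375, 0], [0, 0, 0, 0.125, 0, -0.1375, 0], [0, 0, 0, 0.125, 0, -0.1375, 0], [0, 0, 0, 0.125, 0, -0.1375, 0], [0, 0, 0, 0.125, 0, -0.1375, 0]]';python3 jog.py '[[0, 0, 0, 0, 0, 0, 0], [0, 0, 0, 0, 0, 0, 0], [0, 0, 0, 0, 0, 0, 0], [0, 0, 0, 0, 0, 0, 0], [0, 0, 0, 0, 0, 0, 0], [0, 0, 0, 0, 0, 0, 0], [0, 0, 0, 0, 0, 0, 0], [0, 0, 0, 0, 0, 0, 0]]'
python3 - <<'E'
from h import *
a=bot.camera('scene')[:,:,::-1];m=blue(a,(285,218,360,265));m0=blue(cv2.imread('pics/scene0.png'),(285,218,360,265));print((m>0).sum(),(m0>0).sum(),((m>0)&(m0>0)).sum())
cv2.imwrite('pics/o3.png',cv2.resize(a[190:370,180:420],(800,600)))
E
```

```text
clock: 16.92
eef_pos: [0.5184, 0.072, 0.0548]
tool_rot: [-0.044, 0.999, 0.005, 0.0]
ft_force: [-8.1, -1.0, 18.5]
grip_width: 0.0004
grasp_force: 9.5
clock: 18.18
eef_pos: [0.4189, 0.0621, 0.1615]
tool_rot: [-0.044, 0.999, 0.005, -0.001]
ft_force: [1.0, 0.3, 0.3]
grip_width: 0.0001
grasp_force: 0.0
clock: 19.18
eef_pos: [0.4188, 0.0621, 0.1623]
tool_rot: [-0.044, 0.999, 0.005, -0.0]
ft_force: [-0.3, -0.7, 0.2]
grip_width: -0.0001
grasp_force: 0.0
360 360 360
```

View pics/o3.png

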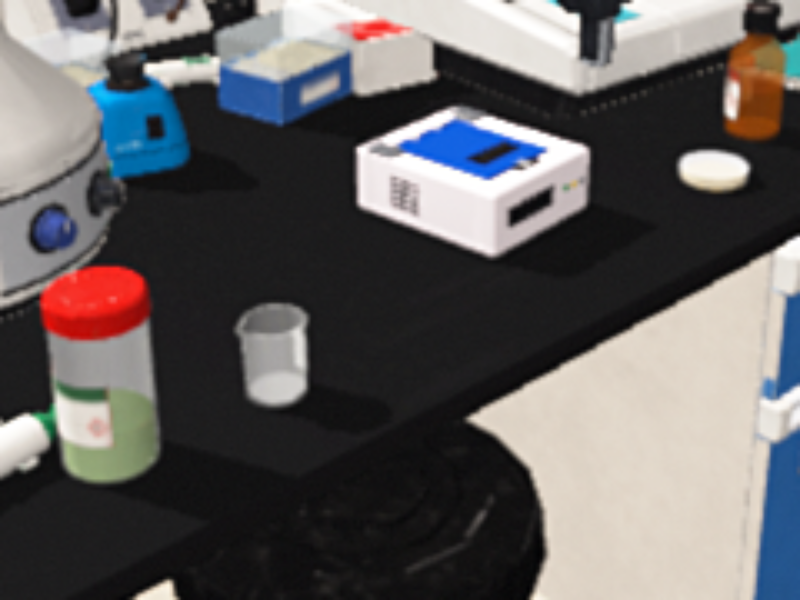

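The cover is flush at about (475,150), its mask is pixel-identical to the start, and all four bystanders stand in place. Handing in.

```bash
python3 -c "
from workcell import bot
print(bot.job_done())"
```

```text
the job is handed in; nothing more can be done
None
```

I popped the cover open, pressed the start key fully down and released it, then pushed the cover shut; it has latched flush, the bystanders were not moved, and I handed the job in at about 19 s (no verdict was returned).

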